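Build one tier on a kiln shelf

TASK

Build a tier on the white-washed kiln shelf: stand the two matching tall posts on its two bare brown squares, one on each, put the low cup midway between them, and lay the long narrow shelf level across both posts, centred over the cup and in line with them. Then stand the tall beaker upright on the middle of that narrow shelf. Leave the short post and the cone pack where they are.

Things in the scene. Friction and masses are not known exactly. Their poses are not given: they have to be found in the camera images.
- kiln_shelf: fixed kiln shelf slab lying on the table, tan with a white-washed top, 200 (x) x 300 (y) x 18 mm thick; may lie on the robot's left or right, turned. Its origin is on its underside, exactly below the midpoint between the two bare squares; top surface 18 mm above the origin; z up, y along the line through the two squares (the slab's long side), x across, towards the cone pack. The slab reaches from x = -65 to +135 mm and y = -150 to +150 mm.
- patch_a: bare brown square 46 x 46 mm in the white wash of the kiln shelf, flat (nothing raised); origin at its centre on the shelf's top surface, 95 mm along +y from the kiln shelf's midpoint. A tall post stands here at the end (either one).
- patch_b: the same kind of bare brown square, 95 mm along -y from the kiln shelf's midpoint, 190 mm from the other square.
- post_1_mid (a point): square fireclay kiln prop, pale buff, 36 x 36 mm and 75 mm tall, standing upright on the ware board at the start; the point is its centre, half-way up (37.5 mm above its foot), z up the post, x and y square to its side faces. One of the two matching tall posts; about 0.2 kg.
- post_2_mid (a point): square fireclay kiln prop, pale buff, 36 x 36 mm and 75 mm tall, standing upright on the ware board at the start; the point is its centre, half-way up (37.5 mm above its foot), z up the post, x and y square to its side faces. The other tall post, identical and interchangeable with the first.
- short_post_mid (a point): square fireclay kiln prop, pale buff, 36 x 36 mm and 40 mm tall, standing upright on the ware board at the start; the point is its centre, half-way up (20 mm above its foot), z up the post, x and y square to its side faces. The odd short post: not used, leave it where it stands.
- low_cup_mid (a point): low round handleless clay cup, grey-brown unglazed, open at the top, 66 mm outside diameter from half-way up to the rim (50 mm at the foot), 48 mm tall, wall 4 mm; stands upright on the ware board at the start; the point is on its axis half-way up (24 mm above the foot), z up. About 0.13 kg.
- beaker_mid (a point): tall straight round clay beaker, grey-brown unglazed, open at the top, 56 mm outside diameter, 95 mm tall, wall 4 mm; stands upright on the ware board at the start; the point is on its axis half-way up (47.5 mm above the foot), z up. About 0.17 kg.
- bridge_mid (a point): long narrow kiln shelf, a tan slab 240 (x) x 56 (y) x 15 mm thick, lying flat on the table between the kiln shelf and the ware board at the start, long side roughly away from the robot; the point is its centre, 7.5 mm above its underside; x along its length, y across, z up. About 0.4 kg.
- cone_pack: witness cone pack: small clay block 22 x 70 x 12 mm with three little upright cones, 47 mm tall in all, standing loose on the kiln shelf about 85 mm behind (+x of) the kiln shelf's midpoint; origin under its centre, y along its length. Leave it alone. (The wooden ware board that carries the posts and pots at the start is fixed, 240 x 330 mm and 12 mm thick; its pieces stand in two rows about 115 mm apart.)

How it is judged:
By the outcome, as a careful person would: the job done as asked, in the order asked, and still so for the second after the job is handed in, with the robot touching nothing.
It also fails if it takes over 144 s, if anything falls off the work surface, if the arm or the gripper's body presses on something with over 40 N, if the wrist force passes 120 N, or if a joint passes its speed limit or range.

ROBOT

A 6-joint arm with a two-finger parallel gripper is mounted at the origin on the work surface. World frame = base frame: x ahead of the robot, y to its left, z up, the work surface at z = 0. Lengths are in mm, angles in rad, forces in N, time in s.
With the tool pointing down it reaches from about 275 to 875 mm from the base axis. Payload 12.5 kg.
Tool frame: the origin (TCP) lies at the very end of the fingers, on their centre line; the grasp point (between the pads) lies 19 mm behind it; z points along the fingers, y is the line along which they close (so a half turn about z gives the same grasp; the last joint's range is limited). The gripper opens to 85 mm and grips with 20 to 120 N. Pads are 22 mm wide; open, the fingers measure 114 mm over their backs; the gripper's body (76 mm by 85 mm) begins 54 mm behind the grasp point. The pads swing forward as they close: fully open they stand 13 mm farther back than shut.
Start: joints at [-1.242, 0.351, 1.652, -0, 1.139, -0.085], TCP at [221.167, -503.557, 231.29] pointing down, gripper open.
Joint ranges: [-2.75, 2.75], [-0.79, 2.1], [0.01, 2.65], [-1.57, 4.71], [0.07, 3.14], [-2.87, 2.87]. Speed limits (rad/s): [2.22, 2.22, 2.79, 3.14, 3.14, 3.14].

INTERFACE

Orientations are given as a 3x3 rotation matrix whose columns are the frame's x, y, z axes.
In Python, from workcell import ctrl gives the robot as it stands.
- The arm moves only by the tool move_arm, never from a script. Its argument "steps" is a list that holds one entry, the list of rows, each a list of 7 numbers: the gripper's target within -1 to 1 (shut at 1, half-way at 0, fully open at -1), then the shift along the world's x, y, z in m, then the turn, a rotation vector about the world's x, y, z in degrees. In form: [[[claw, dx, dy, dz, ax, ay, az], ...]]. A call has 1 to 8 rows; each row is the pose to reach, as a shift and turn from the pose commanded when the call began; what a row does not reach only later rows make up. A row lasts 1/8 s, in which the tool goes at most 62.5 mm and 10.7 degrees, less where a joint would pass 70% of its speed; a pose out of reach is approached as far as the arm can. A call with a gripper value outside its range is refused whole. The fingers move at their own pace and stop on an object; "grip_force" is the grip in N (left out, the last holds). Time passes only in rows, so rows that repeat a pose let the fingers close. It gives the time, the measured TCP pose, the force, the opening and the grip force at its end, in the units of the state.
- ctrl.state(): the state, without advancing time (a new reading comes with each control period).
- ctrl.camera(name): name is "scene" or "top" or "wrist"; returns the picture (400x640x3 uint8, red, green, blue); there is no depth.
- ctrl.get_calibration(name): a dict with "mtx" (3x3 intrinsics, pixels), "extrinsics" (4x4, takes a point from camera to world coordinates). Camera axes: x right, y down, z forward; pixel columns grow to the right and rows downward; lengths in mm; the calibration is good to about 2 mm. A picture is of the moment at which its call begins: read the wrist's pose just before it. get_calibration takes no time and is no camera call; for the wrist camera it gives the pose at the moment of the call.
- ctrl.close_job(): hands the job in; it is judged then, once.
Trained networks look in the newest picture that a camera, given by its name, has taken for a name from the list of things; names that differ only in an ending like _2 or _b are one class to them, and where a whole thing is asked for, a point or a joint stands for the part that bears it (a point fixed in the world has none). Each returns a list of dicts, best first, with "conf" (0 to 1); they miss things now and then, are a little off and sometimes report something else, mostly with a low value. They report only what shows in the picture. A call takes as long as a camera call.
- ctrl.regions_of(camera, thing): "mask" (400x640 bool, what is visible of it) and "point" ([column, row] in pixels, amid what is visible of it).
- ctrl.pinpoint(camera, thing): "point" ([column, row] in pixels: a listed point, or the origin of a listed thing).
The state is a dict: "time": time; "joints": joint angles; "qvel": joint speeds; "tau": joint torques, N m; "tcp_pos": TCP position; "eef_rot": TCP orientation; "contact_force": force on the tool from outside, world axes, zero at the start; "moment": the same for the moment, N m; "opening": finger opening in mm; "grip_force": force on a finger pad.
Only numpy, scipy, OpenCV 4.12 (cv2) and the standard library are available. Lean on these libraries where they do the work, as an engineer would, in place of code of your own. Each camera call takes 0.05 s, during which the arm holds its last target. There are 200 camera calls.

## Working session

There is one attempt and no reset: what is moved stays moved. The work goes in short steps, Python scripts to look and compute and a tool call to move; the robot and the scene stay as the last step left them, time stands still between calls to the robot, and variables do not carry over. Pictures are saved under pics/ and viewed, at most 17 in all, crops included, and the job is handed in when it is done.

Besides the shell and the picture viewer there is one more tool, called after "Call:" as a command line: name --argument value ..., lists and objects as JSON in quotes. move_arm: Moves the arm, as the interface text tells. Its arguments: {"type":"object","properties":{"steps":{"type":"array"},"grip_force":{"type":"number"}},"required":["steps"]}

```bash
mkdir -p pics; cat > h.py <<'E'
import numpy as np, cv2
from workcell import ctrl
def ray(cam,pt,z):
    c=ctrl.get_calibration(cam);K=np.array(c["mtx"]);T=np.array(c["extrinsics"])
    d=T[:3,:3]@np.linalg.solve(K,[pt[0],pt[1],1]);o=T[:3,3]
    return (o+d*(z-o[2])/d[2])[:2]
def save(cam,n):
    im=ctrl.camera(cam);cv2.imwrite(f"pics/{n}.png",cv2.cvtColor(im,cv2.COLOR_RGB2BGR));return im
def foot(mask,cam,z):
    cs,_=cv2.findContours(mask.astype(np.uint8),0,1)
    c=max(cs,key=cv2.contourArea)[:,0].astype(float)
    P=np.array([ray(cam,p,z) for p in c],np.float32)
    (c,s,a)=cv2.minAreaRect(P);return c,s,a
E
python3 - <<'E'
from h import *
a=save("top","top1");b=save("scene","sc1")
cv2.imwrite("pics/both.png",cv2.cvtColor(np.vstack([a,b]),cv2.COLOR_RGB2BGR)[:, :])
ctrl.camera("top")
for n,z in [("kiln_shelf",0),("patch_a",18),("post_1_mid",49.5),("short_post_mid",32),("low_cup_mid",36),("beaker_mid",59.5),("bridge_mid",7.5),("cone_pack",18)]:
    for d in ctrl.pinpoint("top",n)[:4]: print(n,np.round(d["conf"],2),np.round(d["point"]),np.round(ray("top",d["point"],z)))
c=ctrl.get_calibration("top");print(np.round(c["extrinsics"]),np.round(c["mtx"]));print(ctrl.state()["eef_rot"])
E
```

```text
kiln_shelf 0.85 [242. 212.] [533. 270.]
patch_a 0.58 [271. 208.] [544. 181.]
patch_a 0.48 [208. 217.] [515. 372.]
post_1_mid 0.6 [421. 228.] [ 483. -274.]
short_post_mid 0.75 [456. 230.] [ 479. -383.]
low_cup_mid 0.85 [385. 233.] [ 470. -168.]
beaker_mid 0.63 [415. 191.] [ 592. -255.]
bridge_mid 0.87 [330. 221.] [505.  -3.]
cone_pack 0.44 [226. 184.] [619. 320.]
[[ 0.000e+00 -1.000e+00  0.000e+00  3.860e+02]
 [-1.000e+00 -0.000e+00  0.000e+00  9.000e+00]
 [-0.000e+00 -0.000e+00 -1.000e+00  1.452e+03]
 [ 0.000e+00  0.000e+00  0.000e+00  1.000e+00]] [[470.   0. 325.]
 [  0. 470. 204.]
 [  0.   0.   1.]]
[[ 9.15597452e-01  4.02096137e-01 -4.27053245e-05]
 [ 4.02096139e-01 -9.15597450e-01  7.27825291e-05]
 [-9.83531242e-06 -8.38111443e-05 -9.99999996e-01]]
```

View pics/top1.png

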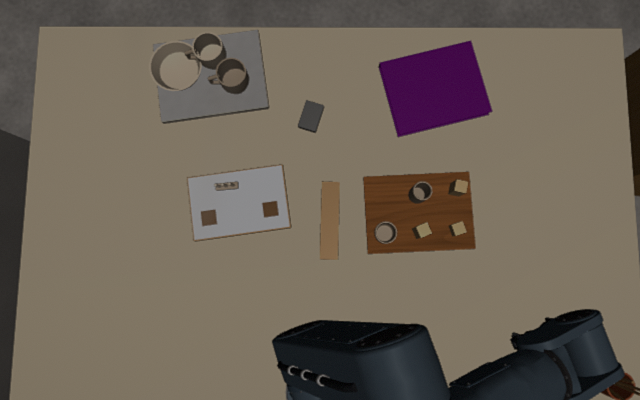

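View pics/sc1.png

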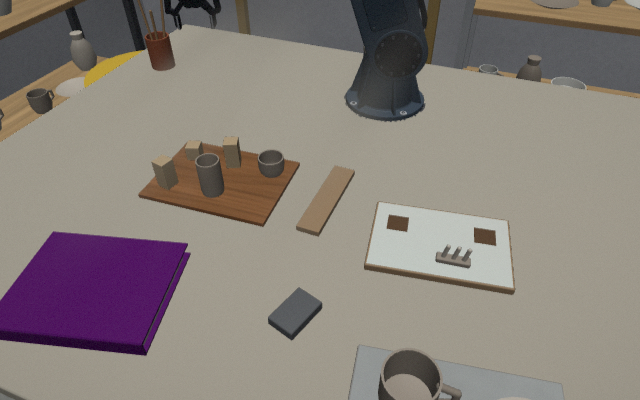

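The top view shows the kiln shelf on the left (squares at (208,217) and (270,208)), the bridge at (330,220), and on the board: cup (385,233), beaker (421,191), tall posts at (423,230) and (460,187), short post at (458,229). The scene view confirms which posts are tall. Next I look from the wrist, above the board.

Call:
move_arm --steps '[[[-1, 0.03, 0.02, 0.06, 0, 0, -5], [-1, 0.07, 0.06, 0.12, 0, 0, -10], [-1, 0.11, 0.1, 0.18, 0, 0, -15], [-1, 0.15, 0.14, 0.22, 0, 0, -20], [-1, 0.19, 0.18, 0.22, 0, 0, -23.7], [-1, 0.22, 0.21, 0.22, 0, 0, -23.7], [-1, 0.24, 0.235, 0.22, 0, 0, -23.7], [-1, 0.24, 0.235, 0.22, 0, 0, -23.7]]]'

```text
time: 1.55
tcp_pos: [462.8, -266.2, 451.5]
eef_rot: [[1.0, 0.004, 0.0], [0.004, -1.0, 0.0], [0.0, -0.0, -1.0]]
contact_force: [0.0, -0.2, 0.4]
opening: 85.3
grip_force: 0.0
```

```bash
cat > look.py <<'E'
from h import *
import sys
tag=sys.argv[1]; s=ctrl.state(); print(s["time"],np.round(s["tcp_pos"]),np.round(s["eef_rot"],3).tolist())
print(np.round(ctrl.get_calibration("wrist")["extrinsics"],2).tolist())
save("wrist",tag)
for a in sys.argv[2:]:
    n,z=a.split(":")
    for d in ctrl.pinpoint("wrist",n)[:4]: print(n,np.round(d["conf"],2),np.round(d["point"]),np.round(ray("wrist",d["point"],float(z)),1))
E
python3 look.py w1 post_1_mid:49.5 short_post_mid:32 low_cup_mid:36 beaker_mid:59.5 bridge_mid:7.5
```

```text
1.55 [ 463. -266.  451.] [[1.0, 0.004, 0.0], [0.004, -1.0, 0.0], [0.0, -0.0, -1.0]]
[[0.0, -0.96, -0.29, 537.93], [-1.0, -0.0, -0.0, -264.28], [-0.0, 0.29, -0.96, 594.94], [0.0, 0.0, 0.0, 1.0]]
post_1_mid 0.57 [321. 141.] [ 477.6 -270.2]
short_post_mid 0.58 [386. 134.] [ 486.7 -387.5]
low_cup_mid 0.73 [266. 145.] [ 468.1 -172.6]
beaker_mid 0.96 [321.  75.] [ 582.8 -271.1]
bridge_mid 0.88 [170. 120.] [511.5   6.8]
```

View pics/w1.png

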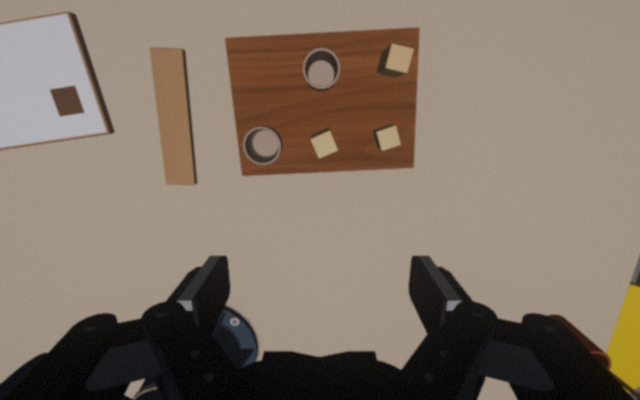

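The wrist view shows tall posts at (321,145) and (399,60), short post (388,138), cup (263,146), beaker (321,70) and the bridge at (173,116). I'll fit the top faces, and the bridge, for yaw.

```bash
cat > fit.py <<'E'
from h import *
def tops(im,cam,roi,z,thr=None,dark=False):
    """minAreaRect in world of the bright blob (Otsu) in roi=(c0,r0,c1,r1)"""
    c0,r0,c1,r1=roi; g=cv2.cvtColor(im,cv2.COLOR_RGB2GRAY)[r0:r1,c0:c1]
    t,m=cv2.threshold(g,thr or 0,255,(cv2.THRESH_BINARY_INV if dark else cv2.THRESH_BINARY)|(0 if thr else cv2.THRESH_OTSU))
    cs,_=cv2.findContours(m,0,1); c=max(cs,key=cv2.contourArea)[:,0]
    P=np.array([ray(cam,(p[0]+c0,p[1]+r0),z) for p in c],np.float32)
    r=cv2.minAreaRect(P); return t,np.round(r[0],1),np.round(r[1],1),round(r[2],1)
E
python3 - <<'E'
from fit import *
im=ctrl.camera("wrist")
g=cv2.cvtColor(im,cv2.COLOR_RGB2GRAY)
for n,roi,z in [("near",(304,124,344,165),87),("far",(378,35,417,84),87),("short",(370,116,406,158),52)]: print(n,tops(im,"wrist",roi,z),tops(im,"wrist",roi,z,thr=150))
for n in ["bridge_mid","low_cup_mid","beaker_mid"]:
    r=ctrl.regions_of("wrist",n)[0]; print(n,r["conf"],foot(r["mask"],"wrist",{"b":15}.get(n[0]) if n[1]=="r" else (60 if n[0]=="l" else 107)))
E
```

```text
near (115.0, array([ 477.9, -271.9]), array([34.8, 34.8]), 23.4) (150.0, array([ 477.9, -272. ]), array([31.3, 30.8]), 23.9)
far (110.0, array([ 607.3, -384.6]), array([34.8, 34.8]), 78.0) (150.0, array([ 607.2, -384.3]), array([29.9, 30.3]), 78.1)
short (113.0, array([ 485.3, -384.2]), array([35.1, 34.9]), 18.9) (150.0, array([ 485.3, -384. ]), array([30.7, 30.7]), 19.0)
bridge_mid 0.69 ((510.82330322265625, -0.14196395874023438), (60.736732482910156, 239.24072265625), 88.52477264404297)
low_cup_mid 0.93 ((472.3959655761719, -165.3366241455078), (67.41950225830078, 64.50995635986328), 89.91333770751953)
beaker_mid 0.94 ((588.5859985351562, -264.7288513183594), (54.32646942138672, 56.84867858886719), 64.67442321777344)
```

Call:
move_arm --steps '[[[-1, 0.0, 0.06, -0.01, 0, 0, 0], [-1, 0.0, 0.12, -0.02, 0, 0, 0], [-1, 0.0, 0.18, -0.02, 0, 0, 0], [-1, 0, 0.24, -0.02, 0, 0, 0], [-1, 0, 0.3, -0.02, 0, 0, 0], [-1, 0, 0.36, -0.02, 0, 0, 0], [-1, 0, 0.42, -0.02, 0, 0, 0], [-1, 0, 0.48, -0.02, 0, 0, 0]]]'

```text
time: 3.05
tcp_pos: [460.9, 213.2, 431.5]
eef_rot: [[1.0, -0.0, 0.001], [-0.0, -1.0, 0.0], [0.001, -0.0, -1.0]]
contact_force: [2.2, -1.6, -0.3]
opening: 85.0
grip_force: 0.0
```

```bash
python3 look.py w2 patch_a:18 kiln_shelf:0 cone_pack:18 bridge_mid:7.5
```

```text
3.05 [461. 213. 432.] [[1.0, -0.0, 0.001], [-0.0, -1.0, 0.0], [0.001, -0.0, -1.0]]
[[-0.0, -0.96, -0.29, 535.98], [-1.0, 0.0, 0.0, 214.87], [-0.0, 0.29, -0.96, 575.0], [0.0, 0.0, 0.0, 1.0]]
patch_a 0.97 [226. 117.] [514.9 379.8]
patch_a 0.58 [337. 102.] [541.1 186.6]
kiln_shelf 0.7 [285. 106.] [534.7 274.9]
cone_pack 0.58 [256.  59.] [609.1 318.5]
bridge_mid 0.57 [437. 124.] [504.5   2.8]
```

View pics/w2.png

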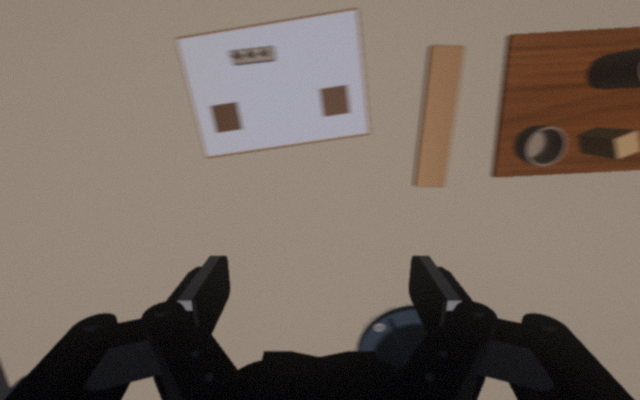

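Clear view of the shelf: squares at (226,117) and (336,101), cones at (253,54). Fit the squares and the bridge.

```bash
python3 - <<'E'
from fit import *
ctrl.camera("wrist"); im=ctrl.camera("wrist")
A=tops(im,"wrist",(205,93,250,140),18,dark=True);B=tops(im,"wrist",(313,78,355,123),18,dark=True);print(A,B)
d=B[1]-A[1];print((A[1]+B[1])/2,np.hypot(*d),np.degrees(np.arctan2(d[1],d[0])))
print(foot(ctrl.regions_of("wrist","bridge_mid")[0]["mask"],"wrist",15))
print(tops(im,"wrist",(405,35,475,195),15))
it=ctrl.camera("top");print(ctrl.get_calibration("top")["mtx"][0])
for roi in [(196,206,220,228),(258,197,282,220)]: print("top",tops(it,"top",roi,18,dark=True))
E
```

```text
(118.0, array([517.4, 371.7]), array([45.4, 45.7]), 8.1) (121.0, array([544.7, 183. ]), array([45.5, 45.4]), 8.2)
[531.05 277.35] 190.6645745805969 -81.76790259646096
((510.57489013671875, 3.9756202697753906), (60.008113861083984, 239.28712463378906), 88.40264129638672)
(123.0, array([511.3,  -4.1]), array([280.4, 129.5]), 4.6)
[470.42951484   0.         325.20316696]
top (63.0, array([503.5, 372.9]), array([40. , 70.3]), 1.9)
top (105.0, array([542.1, 182.5]), array([45. , 45.1]), 8.6)
```

Call:
move_arm --steps '[[[-1, 0.002, -0.061, -0.015, 0, 0, 3], [-1, 0.004, -0.122, -0.03, 0, 0, 6], [-1, 0.006, -0.183, -0.045, 0, 0, 9], [-1, 0.008, -0.244, -0.06, 0, 0, 12], [-1, 0.01, -0.305, -0.07, 0, 0, 15], [-1, 0.012, -0.366, -0.08, 0, 0, 18], [-1, 0.014, -0.427, -0.09, 0, 0, 21], [-1, 0.017, -0.485, -0.11, 0, 0, 23.5]]]'

```text
time: 4.5
tcp_pos: [477.5, -276.7, 321.7]
eef_rot: [[0.917, 0.399, 0.002], [0.399, -0.917, -0.001], [0.001, 0.002, -1.0]]
contact_force: [1.1, -0.5, 0.0]
opening: 85.5
grip_force: 0.0
```

```bash
python3 - <<'E'
from fit import *
s=ctrl.state();print(np.round(s["tcp_pos"],1),np.round(s["joints"],2));ctrl.camera("wrist");im=save("wrist","w3")
c=ctrl.get_calibration("wrist");T=np.array(c["extrinsics"]);K=np.array(c["mtx"])
for n,p in [("near",(477.9,-272,87)),("beaker",(588.6,-264.7,107)),("cup",(472,-165,60))]:
    q=K@(T[:3,:3].T@(np.array(p)-T[:3,3]));print(n,q[:2]/q[2])
E
```

```text
[ 477.5 -276.7  321.7] [-0.61  0.28  1.53  0.    1.34  0.55]
near [316.52055002 166.40018785]
beaker [350.76082366  73.01565888]
cup [237.86243381 133.89210078]
```

View pics/w3.png

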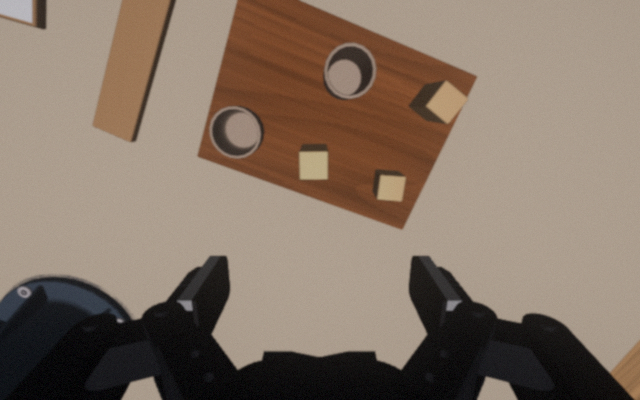

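The post at (313,165) is square in the picture and within a few px of the prediction. One refit of everything from here, then down.

```bash
python3 - <<'E'
from fit import *
s=ctrl.state();print(np.round(s["tcp_pos"],1));im=ctrl.camera("wrist")
print("near",tops(im,"wrist",(292,145,336,184),87))
print("far",tops(im,"wrist",(428,76,471,130),87))
for n,z in [("low_cup_mid",60),("beaker_mid",107)]:
    r=ctrl.regions_of("wrist",n)[0]; print(n,r["conf"],foot(r["mask"],"wrist",z))
E
```

```text
[ 476.5 -278.3  318.7]
near (123.0, array([ 478.3, -269.1]), array([35. , 34.7]), 23.8)
far (116.0, array([ 606. , -393.3]), array([57.7, 39. ]), 77.9)
low_cup_mid 0.97 ((473.9151306152344, -162.2528533935547), (63.926029205322266, 69.33796691894531), 64.7363052368164)
beaker_mid 0.55 ((591.76416015625, -261.31878662109375), (55.77802276611328, 56.04848861694336), 23.767099380493164)
```

Call:
move_arm --steps '[[[-1, 0, 0, -0.04, 0, 0, 0], [-1, 0, 0, -0.08, 0, 0, 0], [-1, 0, 0, -0.12, 0, 0, 0], [-1, 0, 0, -0.12, 0, 0, 0], [-1, 0, 0, -0.12, 0, 0, 0]]]'

```text
time: 5.38
tcp_pos: [479.0, -273.5, 203.4]
eef_rot: [[0.917, 0.399, 0.002], [0.399, -0.917, -0.001], [0.001, 0.002, -1.0]]
contact_force: [-0.6, 0.8, 0.4]
opening: 85.1
grip_force: 0.0
```

```bash
python3 - <<'E'
from fit import *
s=ctrl.state();print(np.round(s["tcp_pos"],1));im=save("wrist","w4")
c=ctrl.get_calibration("wrist");T=np.array(c["extrinsics"]);K=np.array(c["mtx"])
q=K@(T[:3,:3].T@(np.array((478,-271,87))-T[:3,3]));q=(q[:2]/q[2]).astype(int);print(q)
print("near",tops(im,"wrist",(q[0]-36,q[1]-33,q[0]+36,q[1]+36),87))
E
```

```text
[ 479.  -273.5  203.4]
[317 196]
near (135.0, array([ 477.9, -272.3]), array([33.8, 34.7]), 23.5)
```

View pics/w4.png

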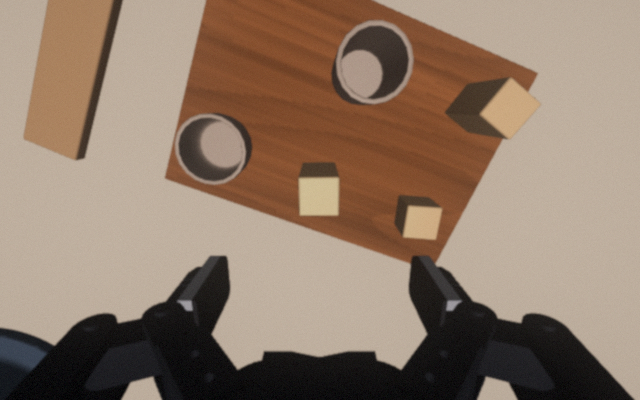

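The post is centred between the fingers at (319,196). Going down and gripping.

Call:
move_arm --steps '[[[-1, -0.001, 0.001, -0.04, 0, 0, 0], [-1, -0.001, 0.001, -0.08, 0, 0, 0], [-1, -0.001, 0.001, -0.12, 0, 0, 0], [-1, -0.001, 0.001, -0.15, 0, 0, 0], [-1, -0.001, 0.001, -0.16, 0, 0, 0], [-1, -0.001, 0.001, -0.16, 0, 0, 0], [1, -0.001, 0.001, -0.16, 0, 0, 0], [1, -0.001, 0.001, -0.16, 0, 0, 0]]]' --grip_force 50

```text
time: 6.42
tcp_pos: [477.7, -272.9, 42.4]
eef_rot: [[0.917, 0.399, 0.002], [0.399, -0.917, -0.001], [0.001, 0.002, -1.0]]
contact_force: [0.5, 0.2, 0.4]
opening: 51.4
grip_force: 0.0
```

Call:
move_arm --steps '[[[1, 0, 0, 0, 0, 0, 0], [1, 0, 0, 0, 0, 0, 0], [1, 0, 0, 0, 0, 0, 0], [1, 0, 0, 0, 0, 0, 0]]]'

```text
time: 6.92
tcp_pos: [477.5, -272.8, 42.1]
eef_rot: [[0.917, 0.399, 0.001], [0.399, -0.917, -0.001], [0.001, 0.001, -1.0]]
contact_force: [-0.6, 0.2, 5.6]
opening: 35.9
grip_force: 49.4
```

Call:
move_arm --steps '[[[1, 0, 0, 0.03, 0, 0, 0], [1, 0, 0.01, 0.07, 0, 0, 0], [1, 0.002, 0.05, 0.11, 0, 0, -2], [1, 0.006, 0.105, 0.12, 0, 0, -4], [1, 0.01, 0.16, 0.12, 0, 0, -6], [1, 0.014, 0.215, 0.12, 0, 0, -8], [1, 0.018, 0.27, 0.12, 0, 0, -10], [1, 0.022, 0.325, 0.12, 0, 0, -12]]]'

```text
time: 7.92
tcp_pos: [499.0, 54.2, 161.5]
eef_rot: [[0.98, 0.198, 0.0], [0.198, -0.98, 0.0], [0.0, 0.0, -1.0]]
contact_force: [1.1, -0.5, -2.3]
opening: 35.9
grip_force: 50.7
```

Call:
move_arm --steps '[[[1, 0.004, 0.055, 0, 0, 0, -1], [1, 0.008, 0.11, 0, 0, 0, -2], [1, 0.011, 0.165, 0, 0, 0, -3], [1, 0.014, 0.22, 0, 0, 0, -3.4], [1, 0.016, 0.27, 0, 0, 0, -3.4], [1, 0.018, 0.305, 0, 0, 0, -3.4], [1, 0.018, 0.3195, 0, 0, 0, -3.4], [1, 0.018, 0.3195, 0, 0, 0, -3.4]]]'

```text
time: 8.93
tcp_pos: [516.9, 371.9, 161.0]
eef_rot: [[0.99, 0.142, -0.001], [0.142, -0.99, -0.0], [-0.001, 0.0, -1.0]]
contact_force: [0.3, -0.9, -1.9]
opening: 35.2
grip_force: 50.8
```

Call:
move_arm --steps '[[[1, 0, 0, -0.03, 0, 0, 0], [1, 0, 0, -0.06, 0, 0, 0], [1, 0, 0, -0.08, 0, 0, 0], [1, 0, 0, -0.09, 0, 0, 0], [1, 0, 0, -0.095, 0, 0, 0], [1, 0, 0, -0.095, 0, 0, 0], [1, 0, 0, -0.095, 0, 0, 0]]]'

```text
time: 9.8
tcp_pos: [517.5, 372.2, 67.1]
eef_rot: [[0.99, 0.141, 0.001], [0.141, -0.99, 0.001], [0.001, -0.001, -1.0]]
contact_force: [-0.1, 0.2, -2.3]
opening: 35.0
grip_force: 50.8
```

```bash
python3 - <<'E'
from fit import *
s=ctrl.state();print(np.round(s["tcp_pos"],1),np.degrees(np.arctan2(s["eef_rot"][1][0],s["eef_rot"][0][0])),s["opening"])
im=save("wrist","w5")
E
```

```text
[517.5 372.2  67.1] 8.114078836060559 35.02239915019868
```

View pics/w5.png

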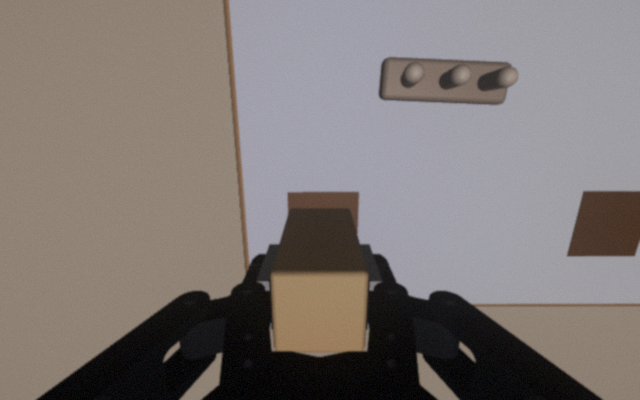

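The held post's foot at (322,209) sits over the square, whose far edge is at row 192 (cols 288–358). I check both squares from here.

```bash
python3 - <<'E'
from h import *
s=ctrl.state();p=np.array(s["tcp_pos"]);print(p)
th=np.radians(8.2);ux=np.array([np.cos(th),np.sin(th)])
e=ray("wrist",(323,192),18);print("patch_a centre",e-23*ux)
l=ray("wrist",(288,192),18);r=ray("wrist",(358,192),18);print(np.hypot(*(l-r)),np.degrees(np.arctan2(*(l-r)[::-1])))
b1=ray("wrist",(584,192),18);b2=ray("wrist",(568,256),18);print("b left edge mid",(b1+b2)/2,np.hypot(*(b1-b2)),"centre",(b1+b2)/2-23*np.array([-ux[1],ux[0]]))
print("post foot far edge->centre",ray("wrist",(322,209),p[2]-30)-18*ux)
E
```

```text
[517.45495209 372.16759082  66.97614954]
patch_a centre [516.63401062 371.15511688]
45.237166318064034 98.09139373240752
b left edge mid [540.50837656 204.05508413] 45.768969389015254 centre [543.78884203 181.29023082]
post foot far edge->centre [516.32308443 371.92625979]
```

Call:
move_arm --steps '[[[1, -0.0005, -0.0005, -0.01, 0, 0, 0], [1, -0.0005, -0.0005, -0.016, 0, 0, 0], [1, -0.0005, -0.0005, -0.019, 0, 0, 0], [1, -0.0005, -0.0005, -0.019, 0, 0, 0], [1, -0.0005, -0.0005, -0.019, 0, 0, 0]]]'

```text
time: 10.48
tcp_pos: [516.4, 371.3, 48.1]
eef_rot: [[0.99, 0.141, -0.001], [0.141, -0.99, -0.001], [-0.001, 0.0, -1.0]]
contact_force: [-3.9, -3.4, 10.7]
opening: 35.7
grip_force: 52.2
```

Call:
move_arm --steps '[[[-0.2, 0, 0, 0, 0, 0, 0], [-0.2, 0, 0, 0, 0, 0, 0], [-0.2, 0, 0, 0, 0, 0, 0], [-0.2, 0, 0, 0.02, 0, 0, 0], [-0.2, 0, 0, 0.06, 0, 0, 0], [-1, 0, 0, 0.11, 0, 0, 0], [-1, 0, -0.04, 0.15, 0, 0, 0], [-1, 0, -0.1, 0.16, 0, 0, -3]]]'

```text
time: 11.48
tcp_pos: [517.6, 271.6, 211.5]
eef_rot: [[0.996, 0.09, 0.006], [0.09, -0.996, 0.002], [0.006, -0.002, -1.0]]
contact_force: [1.1, -0.3, 0.2]
opening: 85.4
grip_force: 0.0
```

Call:
move_arm --steps '[[[-1, 0.006, -0.06, 0, 0, 0, -2], [-1, 0.012, -0.12, 0, 0, 0, -4], [-1, 0.018, -0.18, 0, 0, 0, -6], [-1, 0.024, -0.24, 0, 0, 0, -8], [-1, 0.03, -0.3, 0, 0, 0, -10], [-1, 0.036, -0.36, 0, 0, 0, -12], [-1, 0.042, -0.42, 0, 0, 0, -14], [-1, 0.048, -0.48, 0, 0, 0, -17.2]]]'

```text
time: 12.48
tcp_pos: [564.7, -210.6, 209.0]
eef_rot: [[0.977, -0.211, 0.002], [-0.211, -0.977, -0.001], [0.002, 0.0, -1.0]]
contact_force: [0.6, 0.7, -0.5]
opening: 85.5
grip_force: 0.0
```

Call:
move_arm --steps '[[[-1, 0.012, -0.055, 0, 0, 0, 0], [-1, 0.024, -0.11, 0, 0, 0, 0], [-1, 0.036, -0.155, 0, 0, 0, 0], [-1, 0.042, -0.176, 0, 0, 0, 0], [-1, 0.042, -0.176, 0, 0, 0, 0], [-1, 0.042, -0.176, 0, 0, 0, 0]]]'

```text
time: 13.22
tcp_pos: [606.6, -383.7, 208.1]
eef_rot: [[0.978, -0.209, 0.0], [-0.209, -0.978, 0.0], [0.0, -0.0, -1.0]]
contact_force: [-0.6, -0.1, -1.1]
opening: 85.5
grip_force: 0.0
```

```bash
cat > near.py <<'E'
from fit import *
import sys
x,y,z,w=map(float,sys.argv[1:5])
s=ctrl.state();print(np.round(s["tcp_pos"],1),np.degrees(np.arctan2(s["eef_rot"][1][0],s["eef_rot"][0][0])));im=save("wrist",sys.argv[5])
c=ctrl.get_calibration("wrist");T=np.array(c["extrinsics"]);K=np.array(c["mtx"])
q=K@(T[:3,:3].T@(np.array((x,y,z))-T[:3,3]));q=(q[:2]/q[2]).astype(int);w=int(w);print(q)
print(tops(im,"wrist",(max(q[0]-w,0),max(q[1]-w,0),q[0]+w,q[1]+w),z,thr=float(sys.argv[6]) if len(sys.argv)>6 else None))
E
python3 near.py 607 -384.5 87 36 w6
```

```text
[ 606.6 -383.7  208.1] -12.067086754549669
[321 193]
(133.0, array([ 607.3, -384. ]), array([34.5, 34.1]), 77.9)
```

Call:
move_arm --steps '[[[-1, 0.0007, 0, -0.04, 0, 0, 0], [-1, 0.0007, 0, -0.08, 0, 0, 0], [-1, 0.0007, 0, -0.12, 0, 0, 0], [-1, 0.0007, 0, -0.15, 0, 0, 0], [-1, 0.0007, 0, -0.166, 0, 0, 0], [-1, 0.0007, 0, -0.166, 0, 0, 0], [1, 0.0007, 0, -0.166, 0, 0, 0], [1, 0.0007, 0, -0.166, 0, 0, 0]]]'

```text
time: 14.28
tcp_pos: [607.9, -384.9, 42.8]
eef_rot: [[0.978, -0.209, 0.002], [-0.209, -0.978, -0.001], [0.002, 0.001, -1.0]]
contact_force: [-0.3, 0.2, -0.6]
opening: 51.9
grip_force: 0.0
```

Call:
move_arm --steps '[[[1, 0, 0, 0, 0, 0, 0], [1, 0, 0, 0, 0, 0, 0], [1, 0, 0, 0, 0, 0, 0], [1, 0, 0, 0, 0, 0, 0]]]'

```text
time: 14.78
tcp_pos: [607.8, -384.9, 42.3]
eef_rot: [[0.978, -0.21, 0.001], [-0.21, -0.978, -0.001], [0.001, 0.001, -1.0]]
contact_force: [-0.4, -1.0, 5.7]
opening: 35.6
grip_force: 50.8
```

Call:
move_arm --steps '[[[1, 0, 0, 0.04, 0, 0, 0], [1, 0, 0, 0.09, 0, 0, 0], [1, 0, 0.02, 0.13, 0, 0, 2], [1, -0.006, 0.075, 0.14, 0, 0, 5], [1, -0.012, 0.13, 0.14, 0, 0, 8], [1, -0.018, 0.185, 0.14, 0, 0, 11], [1, -0.024, 0.24, 0.14, 0, 0, 14], [1, -0.03, 0.295, 0.14, 0, 0, 17]]]'

```text
time: 15.78
tcp_pos: [576.7, -87.8, 181.2]
eef_rot: [[0.996, 0.087, -0.0], [0.087, -0.996, 0.0], [-0.0, -0.0, -1.0]]
contact_force: [0.0, 0.4, -2.0]
opening: 35.7
grip_force: 50.6
```

Call:
move_arm --steps '[[[1, -0.007, 0.055, 0, 0, 0, 1], [1, -0.014, 0.11, 0, 0, 0, 2], [1, -0.021, 0.165, -0.01, 0, 0, 3], [1, -0.028, 0.22, -0.03, 0, 0, 3.3], [1, -0.033, 0.26, -0.06, 0, 0, 3.3], [1, -0.0335, 0.272, -0.09, 0, 0, 3.3], [1, -0.0335, 0.272, -0.11, 0, 0, 3.3], [1, -0.0335, 0.272, -0.115, 0, 0, 3.3]]]'

```text
time: 16.77
tcp_pos: [543.0, 182.4, 65.1]
eef_rot: [[0.99, 0.143, -0.002], [0.143, -0.99, -0.001], [-0.002, 0.0, -1.0]]
contact_force: [1.0, -0.6, -1.4]
opening: 35.5
grip_force: 50.7
```

Call:
move_arm --steps '[[[1, 0, 0, 0, 0, 0, 0], [1, 0, 0, 0, 0, 0, 0]]]'

```text
time: 17.02
tcp_pos: [544.4, 182.4, 67.2]
eef_rot: [[0.99, 0.142, 0.001], [0.142, -0.99, 0.0], [0.001, -0.0, -1.0]]
contact_force: [0.5, -0.2, -1.0]
opening: 35.6
grip_force: 50.7
```

```bash
python3 - <<'E'
from fit import *
s=ctrl.state();print(np.round(s["tcp_pos"],1),np.degrees(np.arctan2(s["eef_rot"][1][0],s["eef_rot"][0][0])),s["opening"])
im=save("wrist","w7")
E
```

```text
[544.4 182.4  67.2] 8.186320259194936 35.550940863251654
```

View pics/w7.png

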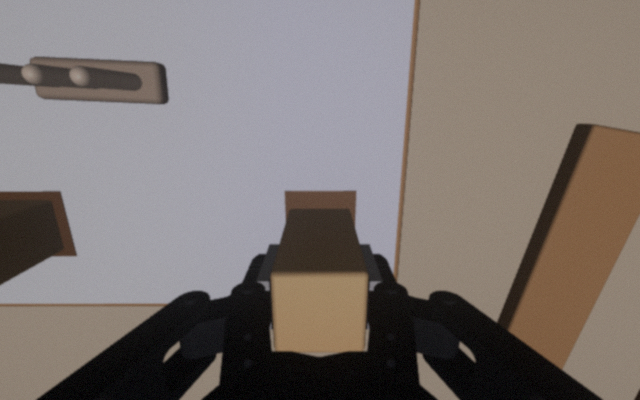

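Aligned: square cols 286–356, post foot 287–357. Set it down, open, and head for the cup.

Call:
move_arm --steps '[[[1, 0, 0, -0.01, 0, 0, 0], [1, 0, 0, -0.016, 0, 0, 0], [1, 0, 0, -0.019, 0, 0, 0], [1, 0, 0, -0.019, 0, 0, 0], [1, 0, 0, -0.019, 0, 0, 0]]]'

```text
time: 17.7
tcp_pos: [543.7, 182.3, 48.3]
eef_rot: [[0.99, 0.143, -0.001], [0.143, -0.99, -0.0], [-0.001, 0.0, -1.0]]
contact_force: [-8.1, -2.7, 14.3]
opening: 35.8
grip_force: 52.7
```

Call:
move_arm --steps '[[[-0.2, 0, 0, 0, 0, 0, 0], [-0.2, 0, 0, 0, 0, 0, 0], [-0.2, 0, 0, 0, 0, 0, 0], [-0.2, 0, 0, 0.02, 0, 0, 0], [-0.2, 0, 0, 0.06, 0, 0, 0], [-1, 0, 0, 0.11, 0, 0, 0], [-1, -0.01, -0.04, 0.15, 0, 0, -4], [-1, -0.02, -0.1, 0.16, 0, 0, -8.2]]]'

```text
time: 18.7
tcp_pos: [524.6, 82.2, 209.8]
eef_rot: [[1.0, 0.0, 0.004], [0.0, -1.0, 0.0], [0.004, -0.0, -1.0]]
contact_force: [0.8, -0.4, -0.5]
opening: 85.4
grip_force: 0.0
```

Call:
move_arm --steps '[[[-1, -0.01, -0.06, 0, 0, 0, 0], [-1, -0.02, -0.12, 0, 0, 0, 0], [-1, -0.03, -0.18, 0, 0, 0, 0], [-1, -0.042, -0.23, 0, 0, 0, 0], [-1, -0.052, -0.247, 0, 0, 0, 0], [-1, -0.052, -0.247, 0, 0, 0, 0], [-1, -0.052, -0.247, 0, 0, 0, 0], [-1, -0.052, -0.247, 0, 0, 0, 0]]]'

```text
time: 19.7
tcp_pos: [472.2, -163.7, 207.2]
eef_rot: [[1.0, 0.001, 0.0], [0.001, -1.0, 0.0], [0.0, -0.0, -1.0]]
contact_force: [0.6, -0.4, 0.9]
opening: 85.2
grip_force: 0.0
```

```bash
cat > rnd.py <<'E'
from h import *
import sys
n,z=sys.argv[1],float(sys.argv[2]); s=ctrl.state();print(np.round(s["tcp_pos"],1),np.round(s["joints"],2)); save("wrist",sys.argv[3])
d=ctrl.regions_of("wrist",n)[0]; m=d["mask"].astype(np.uint8)
cs,_=cv2.findContours(m,0,1);c=max(cs,key=cv2.contourArea)[:,0]
P=np.array([ray("wrist",p,z) for p in c]); print(d["conf"],"min",P.min(0),"max",P.max(0),"mid",(P.min(0)+P.max(0))/2, cv2.minEnclosingCircle(P.astype(np.float32)))
cv2.imwrite("pics/m_%s.png"%sys.argv[3],m*255)
E
python3 rnd.py low_cup_mid 60 w8
```

```text
[ 472.2 -163.7  207.2] [-0.43  0.29  1.8   0.    1.05  1.14]
0.97 min [ 438.52181929 -197.34062827] max [ 507.45291969 -132.04967965] mid [ 472.98736949 -164.69515396] ((472.9635314941406, -164.6661834716797), 35.048370361328125)
```

View pics/w8.png

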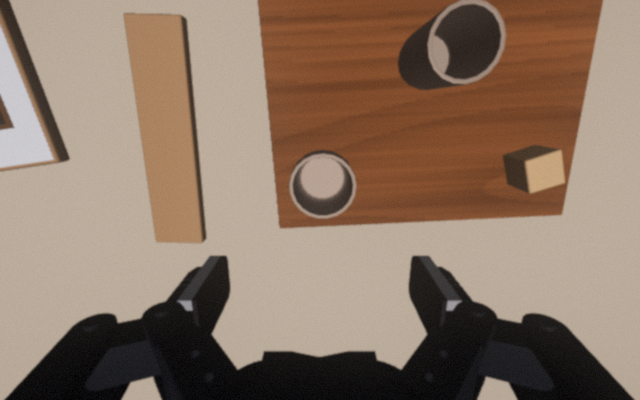

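The cup rim is centred at (323,185), between the fingers. Down and grip it.

Call:
move_arm --steps '[[[-1, 0, -0.001, -0.05, 0, 0, 0], [-1, 0, -0.001, -0.1, 0, 0, 0], [-1, 0, -0.001, -0.145, 0, 0, 0], [-1, 0, -0.001, -0.175, 0, 0, 0], [-1, 0, -0.001, -0.185, 0, 0, 0], [-1, 0, -0.001, -0.185, 0, 0, 0], [1, 0, -0.001, -0.185, 0, 0, 0], [1, 0, -0.001, -0.185, 0, 0, 0]]]' --grip_force 35

```text
time: 20.8
tcp_pos: [472.7, -165.8, 23.9]
eef_rot: [[1.0, 0.0, 0.002], [0.0, -1.0, -0.001], [0.002, 0.001, -1.0]]
contact_force: [-1.6, 1.4, 7.9]
opening: 65.6
grip_force: 37.2
```

Call:
move_arm --steps '[[[1, 0, 0, 0, 0, 0, 0], [1, 0, 0, 0, 0, 0, 0], [1, 0, 0, 0, 0, 0, 0]]]'

```text
time: 21.18
tcp_pos: [472.7, -165.8, 23.9]
eef_rot: [[1.0, 0.0, 0.002], [0.0, -1.0, -0.001], [0.002, 0.001, -1.0]]
contact_force: [-0.7, 2.3, 8.0]
opening: 65.3
grip_force: 37.2
```

Call:
move_arm --steps '[[[1, 0, 0, 0.03, 0, 0, 0], [1, 0.003, 0.01, 0.08, 0, 0, 0], [1, 0.01, 0.05, 0.12, 0, 0, 2], [1, 0.018, 0.105, 0.13, 0, 0, 4], [1, 0.026, 0.16, 0.13, 0, 0, 6], [1, 0.034, 0.215, 0.13, 0, 0, 8.2], [1, 0.042, 0.27, 0.13, 0, 0, 8.2], [1, 0.05, 0.325, 0.13, 0, 0, 8.2]]]'

```text
time: 22.18
tcp_pos: [522.0, 161.4, 153.4]
eef_rot: [[0.99, 0.143, 0.002], [0.143, -0.99, 0.0], [0.002, -0.0, -1.0]]
contact_force: [0.6, -0.8, -0.9]
opening: 64.8
grip_force: 39.8
```

Call:
move_arm --steps '[[[1, 0.004, 0.045, 0, 0, 0, 0], [1, 0.007, 0.085, 0, 0, 0, 0], [1, 0.0083, 0.11, 0, 0, 0, 0], [1, 0.0083, 0.1178, 0, 0, 0, 0], [1, 0.0083, 0.1178, 0, 0, 0, 0], [1, 0.0083, 0.1178, -0.02, 0, 0, 0], [1, 0.0083, 0.1178, -0.04, 0, 0, 0], [1, 0.0083, 0.1178, -0.04, 0, 0, 0]]]'

```text
time: 23.18
tcp_pos: [529.6, 275.9, 111.4]
eef_rot: [[0.99, 0.142, -0.002], [0.142, -0.99, -0.001], [-0.002, 0.001, -1.0]]
contact_force: [-0.0, -0.4, -1.3]
opening: 65.3
grip_force: 39.8
```

```bash
python3 - <<'E'
from h import *
s=ctrl.state();print(np.round(s["tcp_pos"],1),np.degrees(np.arctan2(s["eef_rot"][1][0],s["eef_rot"][0][0])),s["opening"])
save("wrist","w9")
E
```

```text
[529.6 275.9 111.4] 8.144072782503521 65.33311804397982
```

View pics/w9.png

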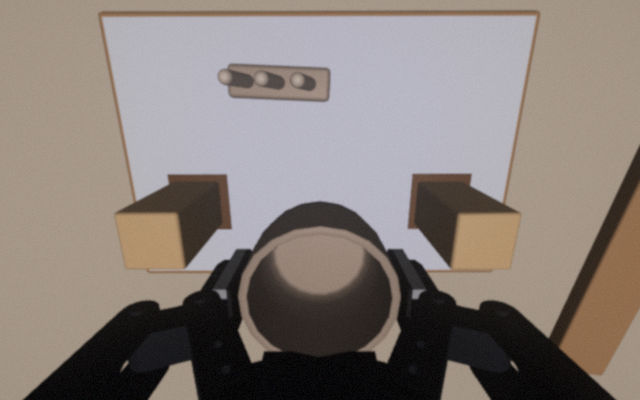

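Both posts stand on their squares (tops near (155,240) and (485,240)), and the cup is between them. Lowering.

Call:
move_arm --steps '[[[1, 0, 0, -0.03, 0, 0, 0], [1, 0, 0, -0.055, 0, 0, 0], [1, 0, 0, -0.07, 0, 0, 0], [1, 0, 0, -0.075, 0, 0, 0], [1, 0, 0, -0.075, 0, 0, 0], [1, 0, 0, -0.075, 0, 0, 0]]]'

```text
time: 23.98
tcp_pos: [530.7, 277.4, 38.2]
eef_rot: [[0.99, 0.143, 0.001], [0.143, -0.99, 0.001], [0.001, -0.0, -1.0]]
contact_force: [-0.4, 0.6, -1.2]
opening: 65.4
grip_force: 39.8
```

Call:
move_arm --steps '[[[1, 0, -0.0003, -0.005, 0, 0, 0], [1, 0, -0.0003, -0.0083, 0, 0, 0], [1, 0, -0.0003, -0.0083, 0, 0, 0], [1, 0, -0.0003, -0.0083, 0, 0, 0]]]'

```text
time: 24.48
tcp_pos: [530.2, 277.0, 29.9]
eef_rot: [[0.99, 0.143, 0.0], [0.143, -0.99, -0.0], [0.0, 0.0, -1.0]]
contact_force: [-5.1, -2.3, 11.8]
opening: 65.6
grip_force: 40.8
```

Call:
move_arm --steps '[[[-0.9, 0, 0, 0, 0, 0, 0], [-0.9, 0, 0, 0, 0, 0, 0], [-0.9, 0, 0, 0, 0, 0, 0], [-0.9, 0, 0, 0.02, 0, 0, 0], [-0.9, 0, 0, 0.06, 0, 0, 0], [-1, 0, 0, 0.11, 0, 0, 0], [-1, 0, -0.02, 0.16, 0, 0, -4], [-1, -0.004, -0.07, 0.19, 0, 0, -9.7]]]'

```text
time: 25.48
tcp_pos: [526.7, 207.4, 223.0]
eef_rot: [[1.0, -0.027, 0.004], [-0.027, -1.0, 0.001], [0.004, -0.002, -1.0]]
contact_force: [0.8, -0.9, -0.8]
opening: 85.3
grip_force: 0.0
```

Call:
move_arm --steps '[[[-1, -0.005, -0.06, 0, 0, 0, 0], [-1, -0.01, -0.12, 0, 0, 0, 0], [-1, -0.014, -0.17, 0, 0, 0, 0], [-1, -0.016, -0.2, 0, 0, 0, 0], [-1, -0.016, -0.205, 0, 0, 0, 0], [-1, -0.016, -0.205, 0, 0, 0, 0], [-1, -0.016, -0.205, 0, 0, 0, 0]]]'

```text
time: 26.35
tcp_pos: [510.2, 3.0, 219.2]
eef_rot: [[1.0, -0.025, 0.0], [-0.025, -1.0, 0.0], [0.0, -0.0, -1.0]]
contact_force: [-0.0, 0.5, 0.3]
opening: 85.2
grip_force: 0.0
```

```bash
python3 - <<'E'
from h import *
s=ctrl.state();print(np.round(s["tcp_pos"],1),np.degrees(np.arctan2(s["eef_rot"][1][0],s["eef_rot"][0][0])))
save("wrist","w10")
d=ctrl.regions_of("wrist","bridge_mid")[0];print(d["conf"],foot(d["mask"],"wrist",15))
E
```

```text
[510.2   3.  219.2] -1.4260398422294989
0.8 ((510.89544677734375, 1.7803802490234375), (58.14021301269531, 240.28988647460938), 88.58377075195312)
```

View pics/w10.png

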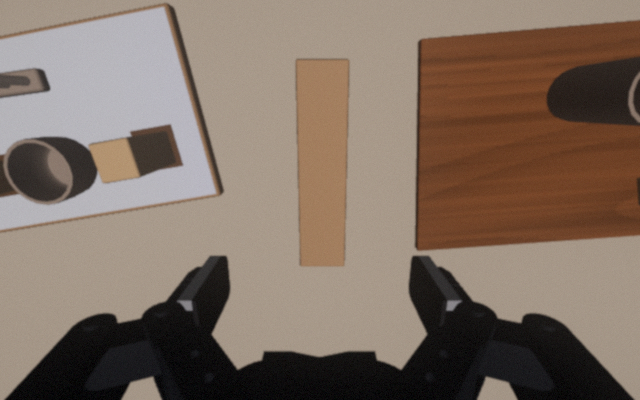

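The bridge is centred between the fingers (cols 297–347). Fit: centre (510.9, 1.8), yaw −1.4°, matching the tool. Descend.

Call:
move_arm --steps '[[[-1, 0.0005, -0.001, -0.05, 0, 0, 0], [-1, 0.0005, -0.001, -0.1, 0, 0, 0], [-1, 0.0005, -0.001, -0.15, 0, 0, 0], [-1, 0.0005, -0.001, -0.19, 0, 0, 0], [-1, 0.0005, -0.001, -0.21, 0, 0, 0], [-1, 0.0005, -0.001, -0.213, 0, 0, 0], [-1, 0.0005, -0.001, -0.213, 0, 0, 0], [-1, 0.0005, -0.001, -0.213, 0, 0, 0]]]' --grip_force 90

```text
time: 27.45
tcp_pos: [511.3, 1.0, 7.0]
eef_rot: [[1.0, -0.026, 0.002], [-0.026, -1.0, -0.0], [0.002, 0.0, -1.0]]
contact_force: [0.2, 0.3, 0.8]
opening: 85.5
grip_force: 0.0
```

Call:
move_arm --steps '[[[-1, -0.0003, 0.0008, -0.006, 0, 0, 0], [-1, -0.0003, 0.0008, -0.006, 0, 0, 0], [1, -0.0003, 0.0008, -0.006, 0, 0, 0], [1, -0.0003, 0.0008, -0.006, 0, 0, 0], [1, -0.0003, 0.0008, -0.006, 0, 0, 0], [1, -0.0003, 0.0008, -0.006, 0, 0, 0], [1, -0.0003, 0.0008, -0.006, 0, 0, 0]]]'

```text
time: 28.32
tcp_pos: [510.5, 1.6, 0.8]
eef_rot: [[1.0, -0.026, 0.0], [-0.026, -1.0, -0.0], [0.0, 0.0, -1.0]]
contact_force: [-4.4, -0.2, 11.4]
opening: 53.6
grip_force: 94.9
```

Call:
move_arm --steps '[[[1, 0, 0, 0.01, 0, 0, 0], [1, 0, 0, 0.03, 0, 0, 0], [1, 0, 0, 0.06, 0, 0, 0], [1, 0, 0, 0.06, 0, 0, 0]]]'

```text
time: 28.82
tcp_pos: [511.4, 1.7, 61.5]
eef_rot: [[1.0, -0.026, 0.003], [-0.026, -1.0, -0.0], [0.004, 0.0, -1.0]]
contact_force: [-0.5, -0.3, -4.3]
opening: 53.4
grip_force: 96.6
```

```bash
python3 - <<'E'
from h import *
s=ctrl.state();print(np.round(s["tcp_pos"],1),np.degrees(np.arctan2(s["eef_rot"][1][0],s["eef_rot"][0][0])),np.round(s["joints"],2),np.round(s["moment"],2))
save("wrist","w11"); im=ctrl.camera("scene");cv2.imwrite("pics/s2.png",cv2.resize(im[120:300,180:540,::-1],None,fx=2,fy=2))
E
```

```text
[511.4   1.7  61.5] -1.489275125016245 [-0.09  0.53  1.88  0.    0.73  1.51] [ 0.01 -0.04  0.03]
```

View pics/s2.png

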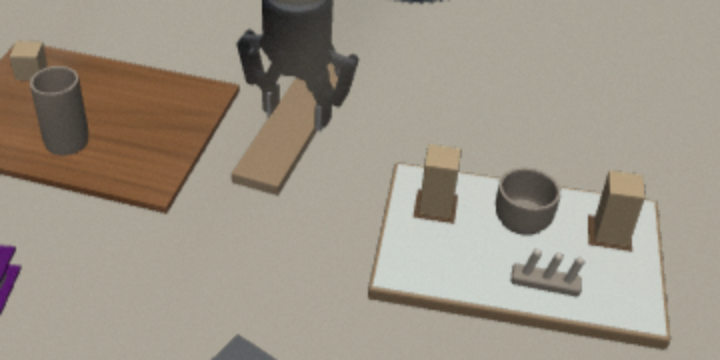

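Bridge held level, with posts and cup standing properly on the shelf. Now turn and carry it at height.

Call:
move_arm --steps '[[[1, 0, 0, 0.04, 0, 0, 0], [1, 0, 0.01, 0.08, 0, 0, 8], [1, 0.002, 0.04, 0.11, 0, 0, 17], [1, 0.004, 0.08, 0.12, 0, 0, 26], [1, 0.008, 0.12, 0.12, 0, 0, 35], [1, 0.012, 0.16, 0.12, 0, 0, 44], [1, 0.015, 0.2, 0.12, 0, 0, 53], [1, 0.018, 0.24, 0.12, 0, 0, 62]]]'

```text
time: 29.92
tcp_pos: [527.8, 242.9, 178.1]
eef_rot: [[0.488, 0.873, -0.002], [0.873, -0.488, -0.001], [-0.002, -0.002, -1.0]]
contact_force: [0.2, -0.2, -4.1]
opening: 53.2
grip_force: 97.7
```

Call:
move_arm --steps '[[[1, 0.001, 0.015, 0, 0, 0, 9], [1, 0.001, 0.025, 0, 0, 0, 18], [1, 0.001, 0.035, 0, 0, 0, 27], [1, 0.001, 0.035, 0, 0, 0, 34], [1, 0.001, 0.035, 0, 0, 0, 37.7], [1, 0.001, 0.035, 0, 0, 0, 37.7], [1, 0.001, 0.035, 0, 0, 0, 37.7], [1, 0.001, 0.035, 0, 0, 0, 37.7]]]'

```text
time: 30.92
tcp_pos: [529.3, 276.7, 179.6]
eef_rot: [[-0.142, 0.99, -0.0], [0.99, 0.142, -0.0], [-0.0, -0.0, -1.0]]
contact_force: [0.4, -0.0, -4.1]
opening: 53.3
grip_force: 97.7
```

```bash
python3 - <<'E'
from h import *
s=ctrl.state();print(np.round(s["tcp_pos"],1),np.degrees(np.arctan2(s["eef_rot"][1][0],s["eef_rot"][0][0])),np.round(s["joints"],2))
a=save("wrist","w12"); b=ctrl.camera("scene")
E
```

```text
[529.3 276.7 179.6] 98.15908355695689 [ 0.4   0.49  1.58 -0.    1.08  0.26]
```

View pics/w12.png

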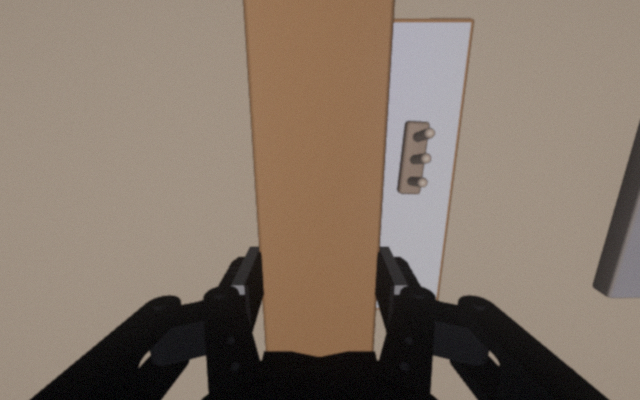

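Call:
move_arm --steps '[[[1, 0.001, 0.0002, -0.03, 0, 0, 0], [1, 0.001, 0.0002, -0.055, 0, 0, 0], [1, 0.001, 0.0002, -0.072, 0, 0, 0], [1, 0.001, 0.0002, -0.08, 0, 0, 0], [1, 0.001, 0.0002, -0.08, 0, 0, 0], [1, 0.001, 0.0002, -0.08, 0, 0, 0], [1, 0.001, 0.0002, -0.08, 0, 0, 0]]]'

```text
time: 31.9
tcp_pos: [530.7, 277.1, 100.7]
eef_rot: [[-0.143, 0.99, 0.001], [0.99, 0.143, 0.0], [0.0, 0.001, -1.0]]
contact_force: [0.7, -0.2, -4.7]
opening: 53.4
grip_force: 97.6
```

Call:
move_arm --steps '[[[1, 0, 0, -0.003, 0, 0, 0], [1, 0, 0, -0.005, 0, 0, 0], [1, 0, 0, -0.0068, 0, 0, 0], [1, 0, 0, -0.0068, 0, 0, 0], [1, 0, 0, -0.0068, 0, 0, 0]]]'

```text
time: 32.52
tcp_pos: [530.4, 277.0, 93.8]
eef_rot: [[-0.143, 0.99, 0.0], [0.99, 0.143, -0.0], [-0.0, 0.0, -1.0]]
contact_force: [-2.5, -1.6, 5.5]
opening: 53.4
grip_force: 98.9
```

Call:
move_arm --steps '[[[-0.8, 0, 0, 0, 0, 0, 0], [-0.8, 0, 0, 0, 0, 0, 0], [-0.8, 0, 0, 0, 0, 0, 0], [-0.8, 0, 0, 0.01, 0, 0, 0], [-0.8, 0, 0, 0.04, 0, 0, 0], [-1, 0, 0, 0.08, 0, 0, 0], [-1, 0, -0.02, 0.13, 0, 0, -8], [-1, 0.006, -0.07, 0.15, 0, 0, -18]]]'

```text
time: 33.52
tcp_pos: [537.0, 207.6, 246.9]
eef_rot: [[0.173, 0.985, 0.005], [0.985, -0.173, 0.002], [0.002, 0.004, -1.0]]
contact_force: [0.7, 0.0, 0.2]
opening: 85.5
grip_force: 0.0
```

Call:
move_arm --steps '[[[-1, 0.006, -0.06, 0, 0, 0, -10], [-1, 0.012, -0.12, 0, 0, 0, -20], [-1, 0.018, -0.18, 0, 0, 0, -30], [-1, 0.024, -0.24, 0, 0, 0, -40], [-1, 0.03, -0.3, 0, 0, 0, -50], [-1, 0.036, -0.36, 0, 0, 0, -60], [-1, 0.042, -0.42, 0, 0, 0, -70], [-1, 0.05, -0.465, 0, 0, 0, -80.2]]]'

```text
time: 34.52
tcp_pos: [586.2, -260.6, 244.0]
eef_rot: [[1.0, -0.007, 0.001], [-0.007, -1.0, -0.0], [0.001, 0.0, -1.0]]
contact_force: [0.5, -0.6, -0.9]
opening: 85.4
grip_force: 0.0
```

Call:
move_arm --steps '[[[-1, 0.002, -0.006, 0, 0, 0, 0], [-1, 0.002, -0.006, 0, 0, 0, 0], [-1, 0.002, -0.006, 0, 0, 0, 0], [-1, 0.002, -0.006, 0, 0, 0, 0]]]'

```text
time: 35.02
tcp_pos: [588.5, -263.0, 243.5]
eef_rot: [[1.0, 0.002, 0.0], [0.002, -1.0, -0.0], [0.0, 0.0, -1.0]]
contact_force: [0.3, -0.3, -0.1]
opening: 85.6
grip_force: 0.0
```

```bash
python3 rnd.py beaker_mid 107 w13; python3 - <<'E'
import cv2,numpy as np
from fit import *
im=cv2.imread("pics/w13.png")[:,:,::-1]
m=cv2.imread("pics/m_w13.png",0)>0; ys,xs=np.where(m);print(xs.min(),xs.max(),ys.min(),ys.max())
b=ctrl.camera("top")
ctrl.camera("top")
for n,z in [("bridge_mid",108)]:
    r=ctrl.regions_of("top",n)[0];print(r["conf"],foot(r["mask"],"top",z))
E
```

```text
[ 588.5 -263.   243.5] [-0.49  0.51  1.37  0.    1.25  1.08]
0.82 min [ 563.02255859 -293.57905949] max [ 627.06673665 -239.13051232] mid [ 595.04464762 -266.35478591] ((594.7635498046875, -265.8836364746094), 32.368228912353516)
295 353 148 215
0.79 ((525.0413818359375, 277.6116027832031), (62.052547454833984, 241.6862335205078), 7.0055975914001465)
```

Call:
move_arm --steps '[[[-1, 0.0025, -0.003, -0.02, 0, 0, 0], [-1, 0.0025, -0.003, -0.06, 0, 0, 0], [-1, 0.0025, -0.003, -0.1, 0, 0, 0], [-1, 0.0025, -0.003, -0.14, 0, 0, 0], [-1, 0.0025, -0.003, -0.175, 0, 0, 0], [-1, 0.0025, -0.003, -0.186, 0, 0, 0], [-1, 0.0025, -0.003, -0.186, 0, 0, 0], [-1, 0.0025, -0.003, -0.186, 0, 0, 0]]]' --grip_force 40

```text
time: 36.28
tcp_pos: [591.6, -267.5, 58.6]
eef_rot: [[1.0, 0.0, 0.002], [0.0, -1.0, -0.001], [0.002, 0.001, -1.0]]
contact_force: [-0.3, 0.7, -0.1]
opening: 85.5
grip_force: 0.0
```

```bash
python3 - <<'E'
from h import *
s=ctrl.state();print(np.round(s["tcp_pos"],1))
im=save("wrist","w14")
d=ctrl.regions_of("wrist","beaker_mid")[0];m=d["mask"];ys,xs=np.where(m);print(d["conf"],xs.min(),xs.max(),ys.min(),ys.max())
for r in (ys.max(),): print(ray("wrist",(320,r),107))
print(ray("wrist",(xs.min(),0.5*(ys.max())+0.5*ys.max()-60),107),[ (r,int(m[r].sum())) for r in range(ys.min(),ys.max()+1,12)])
E
```

```text
[ 591.6 -267.5   58.6]
0.91 245 396 190 358
[ 574.48904492 -266.01443504]
[ 601.031923   -239.26872189] [(190, 5), (202, 60), (214, 79), (226, 90), (238, 98), (250, 108), (262, 117), (274, 125), (286, 135), (298, 144), (310, 150), (322, 150), (334, 147), (346, 137), (358, 2)]
```

Call:
move_arm --steps '[[[1, -0.0005, 0.001, 0, 0, 0, 0], [1, -0.0005, 0.001, 0, 0, 0, 0], [1, -0.0005, 0.001, 0, 0, 0, 0], [1, -0.0005, 0.001, 0, 0, 0, 0], [1, -0.0005, 0.001, 0, 0, 0, 0], [1, -0.0005, 0.001, 0, 0, 0, 0]]]'

```text
time: 37.12
tcp_pos: [590.7, -266.0, 57.9]
eef_rot: [[1.0, 0.0, 0.001], [0.0, -1.0, -0.0], [0.001, 0.0, -1.0]]
contact_force: [-0.8, 1.2, 5.5]
opening: 55.2
grip_force: 41.6
```

Call:
move_arm --steps '[[[1, 0, 0, 0.03, 0, 0, 0], [1, 0, 0, 0.08, 0, 0, 0], [1, 0, 0.01, 0.13, 0, 0, 0], [1, -0.006, 0.05, 0.17, 0, 0, 2], [1, -0.012, 0.1, 0.18, 0, 0, 4], [1, -0.018, 0.15, 0.18, 0, 0, 6], [1, -0.024, 0.2, 0.18, 0, 0, 8.2], [1, -0.03, 0.25, 0.18, 0, 0, 8.2]]]'

```text
time: 38.12
tcp_pos: [559.8, -14.5, 237.2]
eef_rot: [[0.99, 0.143, -0.0], [0.143, -0.99, 0.0], [-0.0, -0.0, -1.0]]
contact_force: [-0.5, 0.7, -1.3]
opening: 55.2
grip_force: 43.0
```

Call:
move_arm --steps '[[[1, -0.005, 0.05, 0, 0, 0, 0], [1, -0.01, 0.1, 0, 0, 0, 0], [1, -0.015, 0.15, 0, 0, 0, 0], [1, -0.02, 0.2, 0, 0, 0, 0], [1, -0.025, 0.245, 0, 0, 0, 0], [1, -0.028, 0.28, 0, 0, 0, 0], [1, -0.0294, 0.2915, 0, 0, 0, 0], [1, -0.0294, 0.2915, -0.02, 0, 0, 0]]]'

```text
time: 39.12
tcp_pos: [531.4, 276.0, 217.9]
eef_rot: [[0.99, 0.144, 0.002], [0.144, -0.99, 0.001], [0.002, -0.0, -1.0]]
contact_force: [0.7, -0.2, -2.3]
opening: 55.0
grip_force: 43.1
```

Call:
move_arm --steps '[[[1, 0, 0, -0.025, 0, 0, 0], [1, 0, 0, -0.045, 0, 0, 0], [1, 0, 0, -0.05, 0, 0, 0], [1, 0, 0, -0.05, 0, 0, 0], [1, 0, 0, -0.05, 0, 0, 0], [1, 0, 0, -0.05, 0, 0, 0]]]'

```text
time: 39.88
tcp_pos: [531.2, 275.5, 167.9]
eef_rot: [[0.99, 0.143, 0.001], [0.143, -0.99, 0.0], [0.001, -0.0, -1.0]]
contact_force: [0.1, -1.2, -2.1]
opening: 55.2
grip_force: 43.0
```

```bash
python3 - <<'E'
from h import *
s=ctrl.state();print(np.round(s["tcp_pos"],1))
im=save("wrist","w15")
d=ctrl.regions_of("wrist","beaker_mid")[0];m=d["mask"];ys,xs=np.where(m);print(d["conf"],xs.min(),xs.max(),ys.min(),ys.max(),ray("wrist",(320,ys.min()),s["tcp_pos"][2]-46))
d=ctrl.regions_of("wrist","bridge_mid")[0];m=d["mask"];ys,xs=np.where(m);print(d["conf"],xs.min(),xs.max(),ys.min(),ys.max())
c=ctrl.get_calibration("wrist");T=np.array(c["extrinsics"]);K=np.array(c["mtx"])
th=np.radians(8.2);ux=np.array([np.cos(th),np.sin(th),0]);uy=np.array([-ux[1],ux[0],0])
for sx,sy in [(28,120),(28,-120),(-28,120),(-28,-120)]:
    p=np.array([530.4,277,108])+sx*ux+sy*uy;q=K@(T[:3,:3].T@(p-T[:3,3]));print(sx,sy,q[:2]/q[2])
E
```

```text
[531.2 275.5 167.9]
0.69 243 394 189 357 [555.59138933 280.12873982]
0.69 138 490 176 256
28 120 [141.03079711 179.92707418]
28 -120 [497.44900884 179.82411378]
-28 120 [154.14671547 255.07998798]
-28 -120 [484.3459337  255.01413422]
```

View pics/w15.png

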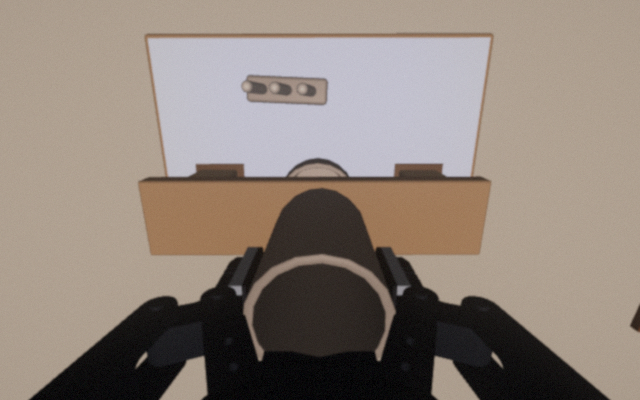

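The bridge lies square across both posts (rows 179–255, cols ~142–489), with the beaker just above its middle. Small trim, then set it down.

Call:
move_arm --steps '[[[1, 0.0012, 0.0017, -0.004, 0, 0, 0], [1, 0.0012, 0.0017, -0.009, 0, 0, 0], [1, 0.0012, 0.0017, -0.0115, 0, 0, 0], [1, 0.0012, 0.0017, -0.0115, 0, 0, 0], [1, 0.0012, 0.0017, -0.0115, 0, 0, 0]]]'

```text
time: 40.65
tcp_pos: [532.2, 277.2, 155.8]
eef_rot: [[0.99, 0.143, 0.0], [0.143, -0.99, 0.0], [0.0, -0.0, -1.0]]
contact_force: [-0.3, -0.7, -1.6]
opening: 55.2
grip_force: 43.0
```

Call:
move_arm --steps '[[[1, 0, 0, -0.001, 0, 0, 0], [1, 0, 0, -0.002, 0, 0, 0], [1, 0, 0, -0.002, 0, 0, 0], [1, 0, 0, -0.002, 0, 0, 0]]]'

```text
time: 41.15
tcp_pos: [532.3, 277.2, 153.9]
eef_rot: [[0.99, 0.143, 0.0], [0.143, -0.99, 0.0], [0.0, -0.0, -1.0]]
contact_force: [-0.1, 0.2, 2.9]
opening: 55.2
grip_force: 43.1
```

Contact. Release and clear away upwards.

Call:
move_arm --steps '[[[-1, 0, 0, 0, 0, 0, 0], [-1, 0, 0, 0, 0, 0, 0], [-1, 0, 0, 0, 0, 0, 0], [-1, 0, 0, 0, 0, 0, 0], [-1, 0, 0, 0.02, 0, 0, 0], [-1, 0, 0, 0.06, 0, 0, 0], [-1, 0, 0, 0.11, 0, 0, 0], [-1, 0, 0, 0.15, 0, 0, 0]]]'

```text
time: 42.15
tcp_pos: [532.2, 277.2, 305.8]
eef_rot: [[0.99, 0.143, 0.001], [0.143, -0.99, 0.001], [0.001, -0.0, -1.0]]
contact_force: [0.5, 0.1, 0.6]
opening: 85.4
grip_force: 0.0
```

Call:
move_arm --steps '[[[-1, -0.02, -0.05, 0.01, 0, 0, 0], [-1, -0.04, -0.1, 0.01, 0, 0, 0], [-1, -0.06, -0.15, 0.01, 0, 0, 0], [-1, -0.08, -0.2, 0.01, 0, 0, 0], [-1, -0.08, -0.2, 0.01, 0, 0, 0], [-1, -0.08, -0.2, 0.01, 0, 0, 0]]]'

```text
time: 42.9
tcp_pos: [452.4, 77.3, 313.9]
eef_rot: [[0.99, 0.142, 0.001], [0.142, -0.99, 0.0], [0.001, -0.0, -1.0]]
contact_force: [-0.1, 1.0, -0.4]
opening: 85.2
grip_force: 0.0
```

```bash
python3 - <<'E'
from h import *
for cam in ("scene","top"):
    im=save(cam,"fin_"+cam)
    for n,z in [("beaker_mid",155.5),("bridge_mid",100.5),("low_cup_mid",42),("post_1_mid",55.5),("short_post_mid",32)]:
        for d in ctrl.pinpoint(cam,n)[:2]: print(cam,n,round(d["conf"],2),np.round(d["point"]),np.round(ray(cam,d["point"],z)))
im=ctrl.camera("scene");t=ctrl.camera("top")
a=cv2.resize(im[120:300,340:540],(600,540))[:,:];b=cv2.resize(t[150:250,170:310],(200,143))
a[:143,:200]=b;cv2.imwrite("pics/fin.png",a[:,:,::-1])
E
```

```text
scene beaker_mid 0.84 [450. 184.] [538. 274.]
scene beaker_mid 0.57 [487. 224.] [628. 358.]
scene bridge_mid 0.83 [448. 204.] [536. 281.]
scene low_cup_mid 0.73 [441. 221.] [531. 273.]
scene post_1_mid 0.79 [490. 225.] [520. 373.]
scene short_post_mid 0.69 [198. 153.] [ 494. -368.]
top beaker_mid 0.67 [229. 207.] [530. 280.]
top bridge_mid 0.93 [234. 209.] [533. 275.]
top low_cup_mid 0.37 [235. 214.] [524. 285.]
top post_1_mid 0.55 [457. 233.] [ 470. -379.]
top short_post_mid 0.73 [460. 230.] [ 480. -396.]
```

View pics/fin.png

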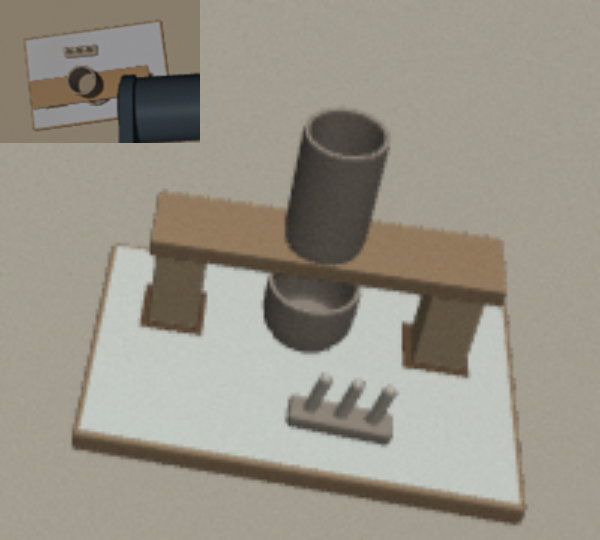

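The tier stands as asked: posts on both squares, cup midway, bridge level across them, and beaker upright at its middle. Handing in.

```bash
python3 -c "
from workcell import ctrl
print(ctrl.close_job())"
```

```text
the job is handed in; nothing more can be done
None
```

The tier is built and handed in at about 43 s: posts on both brown squares, cup midway, narrow shelf level across the posts (perhaps 2 mm off centre lengthwise), and beaker upright on its middle; I did not touch the short post or the cone pack.

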